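# Square a plinth into the corner jig

## Task

Take the blue plinth off the sloped rest without letting it fall to the table, and lay it flat on the bed of the corner jig, the side with the pale disc up. Push it flush into the fence corner, its long side against the long fence and its end against the short fence, and let go of it; only then swing the hold-down arm by its red knob fully across the top of it. Leave the tin and the two cups standing where they are.

Things in the scene. Friction and masses are not known exactly. Their poses are not given: they have to be found in the camera images.
- plinth: blue lacquered block with rounded edges, 60 (own x) x 110 (own y) x 24 (own z) mm, about 0.16 kg, a pale wooden disc in the middle of its top. Origin: centre of its underside; z out of its top. At the start it lies on the sloped rest, its long side horizontal.
- rest: fixed dark steel rest, base 100 x 96 mm; origin: centre of the base's underside. Its sloped plate (52 x 92 mm, narrower than the plinth) rises along its +x at 28 degrees, its middle 115 mm above the table. The plinth's lower long side leans on two 8 mm rubber pegs, 40 mm either side of the middle, 14 mm out of the plate, 72 mm free between them.
- jig: fixed corner jig: plywood bed 12 mm thick, two aluminium fences 26 mm high above it, 18 mm thick. Origin: table level, below the inner corner where the fence faces meet; z up. Long (far) fence: face x = 0, runs 196 mm from the corner to -y; short fence: face y = 0, runs 132 mm to -x. Bed: x -132 to 0, y -196 to 0 mm. The flush plinth's centre is at x = -30, y = -55 mm, own y along the jig's y.
- latch (a joint): angle of the steel hold-down arm on an upright pin on the long fence, 55 mm from the corner. 0 to 0.25 rad at the start: open, roughly along the fence, pointing away from the short fence. Grows clockwise from above, to its stop at 1.85 rad, where the arm points along the jig's -x, square across the plinth, 3 mm above its top. 16 mm wide, stiff: it stays where it is left.
- latch_knob (a point): centre of the top of the round upright red knob near the arm's end, 16 mm diameter and 30 mm high, 85 mm from the pivot; 79 mm above the table
- latch_pivot (a point): top of the pin about which the hold-down arm turns, 54 mm above the table
- paint_tin: closed paint tin, 68 mm diameter, 77 mm high, bystander; origin: centre of its underside
- mixing_cup: mixing cup, white with ochre lower part, 70 mm diameter, 82 mm high, bystander; origin: centre of its underside
- viscosity_cup: small grey stepped cup, 56 mm diameter, 53 mm high, bystander; origin: centre of its underside

How it is judged:
By the outcome, as a careful person would: the job done as asked, in the order asked, and still so for the second after the job is handed in, with the robot touching nothing.
It also fails if it takes over 72 s, if anything falls off the work surface, if the arm or the gripper's body presses on something with over 40 N, if the wrist force passes 120 N, or if a joint passes its speed limit or range.

## Robot

A 7-joint arm with a two-finger parallel gripper is mounted at the origin on a cart in front of the work surface, level with it; the furniture and walls round the work are solid. World frame = base frame: x ahead of the robot, y to its left, z up, the work surface at z = 0. Lengths are in m, angles in rad, forces in N, time in s.
With the tool pointing down it reaches from about 0.425 to 0.95 m from the base axis. Payload 4.7 kg.
Tool frame: the origin (TCP) lies between the finger pads; the fingertips stand 25 mm ahead of it and the grasp point (between the pads) lies 6 mm ahead of it; z points along the fingers, y is the line along which they close (so a half turn about z gives the same grasp; the last joint's range is limited). The gripper opens to 85 mm and grips with 20 to 120 N. Pads are 22 mm wide; open, the fingers measure 114 mm over their backs; the gripper's body (76 mm by 85 mm) begins 54 mm behind the grasp point. The pads swing forward as they close: fully open they stand 13 mm farther back than shut.
Start: joints at [1.231, 0.469, -0.049, 1.532, 0.024, 1.141, -0.082], TCP at [0.206, -0.643, 0.256] pointing down, gripper open.
Joint ranges: [-2.59, 2.59], [-0.33, 1.99], [-1.39, 1.29], [0.1, 2.45], [-1.04, 4.18], [0.21, 1.99], [-2.66, 2.66]. Speed limits (rad/s): [2.57, 2.57, 3.14, 3.14, 3.14, 3.14, 3.14].

## Interface

Orientations are given as a 3x3 rotation matrix whose columns are the frame's x, y, z axes.
In Python, from rig import * gives the robot as it stands. Calls block until the motion is done:
- movep(position, orientation): joint-space move of the TCP to a pose.
- move_l(position, attitude=None, feed=0.15, until_force=None): straight line of the TCP; attitude=None keeps the orientation; feed is the mean speed in m/s. With until_force (N) it stops when the force on the tool has changed by that much, and returns True; else False.
- move_joints(angles): joint-space move.
- command_gripper(opening, newtons=None): finger opening in m; newtons is the grip in N (None keeps the last); returns when the fingers have stopped.
- sleep(seconds).
- inverse_kinematics(position, orientation): joint angles nearest the present ones, or None.
- sense(): the state.
- camera(name): name is "scene" or "top"; returns (picture, depth): 400x640x3 uint8, red, green, blue; 400x640 float32, m along the optical axis (not along the pixel's ray), 0 where there is no reading.
- camera_params(name): a dict with "K" (3x3 intrinsics, pixels), "position" and "rotation" of the camera in the world. Camera axes: x right, y down, z forward; pixel columns grow to the right and rows downward; lengths in m; the calibration is good to about 2 mm. A picture is of the moment at which its call begins. camera_params takes no time and is no camera call.
A pose or a line that the arm cannot do raises Unreachable and nothing moves.
- finish_job(): hands the job in; it is judged then, once.
The state is a dict: "time_s": time; "joint_pos": joint angles; "qd": joint speeds; "joint_efforts": joint torques, N m; "position": TCP position; "tcp_rot": TCP orientation; "wrist_force": force on the tool from outside, world axes, zero at the start; "ft_torque": the same for the moment, N m; "finger_gap": finger opening in m; "gripper_force": force on a finger pad.
Only numpy, scipy, OpenCV 4.12 (cv2) and the standard library are available. Lean on these libraries where they do the work, as an engineer would, in place of code of your own. Each camera call takes 0.05 s, during which the arm holds its last target. There are 200 camera calls.

## Working session

There is one attempt and no reset: what is moved stays moved. The work goes in short steps, each a Python script; the robot and the scene stay as the last script left them, time stands still between calls to the robot, and variables do not carry over. Pictures are saved under pics/ and viewed, at most 10 in all, crops included, and the job is handed in when it is done.

```bash
mkdir -p pics; ls; python3 - <<'E'
from rig import *
import cv2,numpy as np
for n in("scene","top"):
    p,d=camera(n); np.savez(f"{n}0.npz",p=p,d=d,**camera_params(n)); cv2.imwrite(f"pics/{n}0.png",p[:,:,::-1]); print(n,camera_params(n),(d>0).mean())
print(sense())
E
```

```text
pics
scene {'K': array([[509.0638364 ,   0.        , 325.81891539],
       [  0.        , 509.0638364 , 198.22805084],
       [  0.        ,   0.        ,   1.        ]]), 'position': array([ 1.45400803, -0.09559421,  1.01840905]), 'rotation': array([[ 0.18757405,  0.67380594, -0.7147038 ],
       [ 0.98211428, -0.14077058,  0.12504075],
       [-0.01635607, -0.72537521, -0.68815934]])} 0.99612109375
top {'K': array([[403.28136112,   0.        , 317.96478366],
       [  0.        , 403.28136112, 199.16005489],
       [  0.        ,   0.        ,   1.        ]]), 'position': array([0.35932755, 0.06828912, 0.98815612]), 'rotation': array([[-5.18737440e-04, -9.82378162e-01,  1.86903392e-01],
       [-9.99992123e-01, -2.25884034e-04, -3.96267232e-03],
       [ 3.93506124e-03, -1.86903975e-01, -9.82370307e-01]])} 0.9958125
{'time_s': 0.1, 'joint_pos': array([ 1.23111419,  0.46935638, -0.04861192,  1.53355304,  0.02413539,
        1.14102591, -0.08231143]), 'qd': array([-2.28699393e-04, -2.01284591e-03, -9.12564945e-04, -2.28221044e-03,
       -2.07082602e-05, -4.83619111e-04,  1.27651456e-03]), 'joint_efforts': array([ 9.90618173e-04, -5.11512530e+01, -4.68962314e-02, -2.38390017e+01,
        1.07999679e-02,  4.37894108e-03, -4.01923998e-06]), 'position': array([ 0.20628663, -0.64220374,  0.25537844]), 'tcp_rot': array([[ 9.52080271e-01,  3.05847634e-01, -6.18292227e-04],
       [ 3.05848247e-01, -9.52078857e-01,  1.64324997e-03],
       [-8.60788414e-05, -1.75360947e-03, -9.99998459e-01]]), 'wrist_force': array([0.02146374, 0.19157811, 0.38440927]), 'ft_torque': array([-0.00672677, -0.02318869, -0.024786  ]), 'gripper_force': 0.0, 'finger_gap': 0.08534822672921892}
```

View pics/scene0.png

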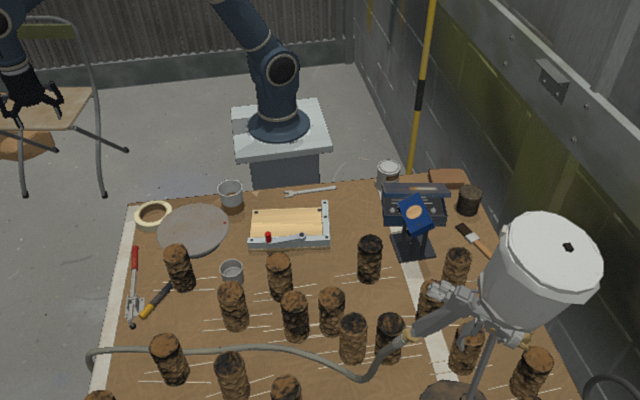

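View pics/top0.png

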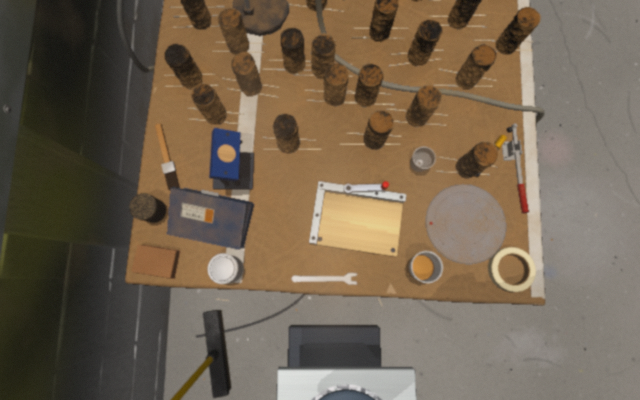

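The scene picture shows the plinth on the rest at about (415,213), the jig at (290,225), the red knob at (268,237), the tin at (388,173) and the cups at (230,193) and (231,271). In the top view the plinth is at (226,155), the jig corner at (320,185), the knob at (385,185), and a toolbox at (208,218) stands close to the rest.

```bash
cat >h.py <<'E'
import numpy as np,cv2
def load(n,i=0):
    z=np.load(f"{n}{i}.npz"); return z
def pts(z,u,v,d=None):
    K=z['K'];r=np.stack([(u-K[0,2])/K[0,0],(v-K[1,2])/K[1,1],np.ones_like(u,float)],-1)@z['rotation'].T
    return r,z['position']
def cloud(z):
    v,u=np.mgrid[:400,:640]; r,o=pts(z,u.astype(float),v); return o+r*z['d'][...,None]
def plane(z,u,v,h):
    r,o=pts(z,np.atleast_1d(np.float64(u)),np.atleast_1d(np.float64(v))); return o+r*((h-o[2])/r[:,2])[:,None]
def big(m):
    n,l,s,c=cv2.connectedComponentsWithStats(m.astype(np.uint8)); return l==1+np.argmax(s[1:,4])
E
python3 - <<'E'
from h import *
np.set_printoptions(precision=4,suppress=True)
for n in("top","scene"):
    z=load(n);C=cloud(z);hsv=cv2.cvtColor(z['p'],cv2.COLOR_RGB2HSV);H,S,V=[hsv[...,i].astype(int) for i in range(3)]
    m=(H>100)&(H<125)&(S>150)&(C[...,2]>.05)&(C[...,2]<.2)
    m=big(m); P=C[m]; 
    # dominant plane by ransac
    rng=np.random.default_rng(0);best=None
    for _ in range(300):
        a,b,c=P[rng.choice(len(P),3)];nn=np.cross(b-a,c-a)
        if np.linalg.norm(nn)<1e-6: continue
        nn/=np.linalg.norm(nn);i=abs((P-a)@nn)<.0025
        if best is None or i.sum()>best.sum():best=i
    Q=P[best];c=Q.mean(0);nn=np.linalg.svd(Q-c)[2][2];nn*=np.sign(nn[2])
    print(n,m.sum(),best.sum(),"n",nn,"tilt",np.degrees(np.arccos(nn[2])),"up-slope az",np.degrees(np.arctan2(-nn[1],-nn[0])))
    e1=np.cross([0,0,1],nn);e1/=np.linalg.norm(e1);e2=np.cross(nn,e1)
    q=np.c_[(Q-c)@e1,(Q-c)@e2];rr=cv2.minAreaRect((q*1000).astype(np.float32));print(rr, "ctr",c+e1*rr[0][0]/1e3+e2*rr[0][1]/1e3,"e1",e1,"e2",e2)
    # disc
    ys,xs=np.where(m);hull=np.zeros(m.shape,np.uint8);cv2.fillConvexPoly(hull,cv2.convexHull(np.c_[xs,ys].astype(np.int32)),1)
    dm=big((hull>0)&(S<150)&(H<30)&(V>90));yy,xx=np.where(dm);print("disc px",xx.mean(),yy.mean(),dm.sum(),"pos",C[dm].mean(0))
    # red knob
    r=((H<6)|(H>174))&(S>170)&(V>80)&(C[...,2]>.045)&(C[...,2]<.1); 
    r=big(r);yy,xx=np.where(r);print("knob",r.sum(),xx.mean(),yy.mean(),C[r].mean(0),C[r][:,2].max(), "plane",plane(z,xx.mean(),yy.mean(),.079))
    # jig bed / fence
    w=(H>10)&(H<28)&(S>60)&(V>150)&(abs(C[...,2]-.012)<.01);w=big(w);print("bed",w.sum(),C[w][:,2].mean());
    yy,xx=np.where(w);B=plane(z,xx,yy,np.median(C[w][:,2]));rr=cv2.minAreaRect((B[:,:2]*1000).astype(np.float32));print(rr,cv2.boxPoints(rr).round(1).tolist())
    f=(C[...,2]>.03)&(C[...,2]<.046)&(S<60)&(C[...,0]>.3)&(C[...,0]<.75)&(abs(C[...,1])<.25);f=big(f)
    yy,xx=np.where(f);print("fence",f.sum(),np.median(C[f][:,2]));h=np.median(C[f][:,2]);B=plane(z,xx,yy,h);rr=cv2.minAreaRect((B[:,:2]*1000).astype(np.float32));print(rr,cv2.boxPoints(rr).round(1).tolist())
z=load("top");C=cloud(z)
for nm,(u0,u1,v0,v1) in dict(toolbox=(165,255,185,250),tin=(205,242,252,285),mcup=(405,445,248,285),vcup=(408,438,145,175),jar=(128,165,190,225)).items():
    P=C[v0:v1,u0:u1].reshape(-1,3);P=P[P[:,2]>.03];print(nm,P.min(0),P.max(0))
c=z['p'][110:290,110:450];cv2.imwrite("pics/c1.png",cv2.resize(c[:,:,::-1],None,fx=2.3,fy=2.3,interpolation=cv2.INTER_CUBIC))
z=load("scene");c=z['p'][150:300,200:500];cv2.imwrite("pics/c2.png",cv2.resize(c[:,:,::-1],None,fx=2.6,fy=2.6,interpolation=cv2.INTER_CUBIC))
E
```

```text
top 194 178 n [ 0.0034 -0.4742  0.8804] tilt 28.309339022434344 up-slope az 90.4131246222292
((1.114288330078125, -0.06096076965332031), (35.72309494018555, 54.91441345214844), 0.5366551876068115) ctr [0.5899 0.268  0.1358] e1 [ 1.      0.0072 -0.    ] e2 [-0.0063  0.8804  0.4742]
disc px 227.5 161.0 8 pos [0.6071 0.2633 0.1337]
knob 29 385.1034482758621 184.48275862068965 [ 0.5672 -0.0909  0.0777] 0.08177288893980728 plane [[ 0.5669 -0.0906  0.079 ]]
bed 4292 0.01163774727015681
((482.8345947265625, -39.821739196777344), (200.8543243408203, 137.80917358398438), 81.89161682128906) [[400.5, -129.5], [536.9000244140625, -149.0], [565.2000122070312, 49.900001525878906], [428.79998779296875, 69.30000305175781]]
fence 599 0.03771552078451046
((505.55914306640625, 43.11947250366211), (66.30013275146484, 149.54859924316406), 81.4526596069336) [[426.70001220703125, 21.5], [574.5999755859375, -0.800000011920929], [584.4000244140625, 64.80000305175781], [436.5, 87.0]]
scene 693 467 n [ 0.0028 -0.4663  0.8846] tilt 27.79808692364338 up-slope az 90.34747379076968
((-5.92816162109375, -0.53559684
[... 454 characters left out ...]
778411865234) [[409.70001220703125, -126.30000305175781], [515.2999877929688, -141.10000610351562], [542.4000244140625, 52.20000076293945], [436.79998779296875, 67.0]]
fence 489 0.03679369740571359
((509.1005554199219, 6.424110412597656), (135.0605010986328, 157.41323852539062), 81.41177368164062) [[421.20001220703125, -48.599998474121094], [576.7999877929688, -72.0999984741211], [597.0, 61.400001525878906], [441.3999938964844, 85.0]]
toolbox [0.3593 0.0683 0.03  ] [0.5678 0.4155 0.9882]
tin [0.3439 0.0683 0.0305] [0.4077 0.3122 0.9882]
mcup [ 0.3459 -0.2285  0.03  ] [0.4229 0.0683 0.9882]
vcup [ 0.3593 -0.2179  0.0302] [0.6672 0.0683 0.9882]
jar [0.3593 0.0683 0.0303] [0.5491 0.5017 0.9882]
```

View pics/c1.png

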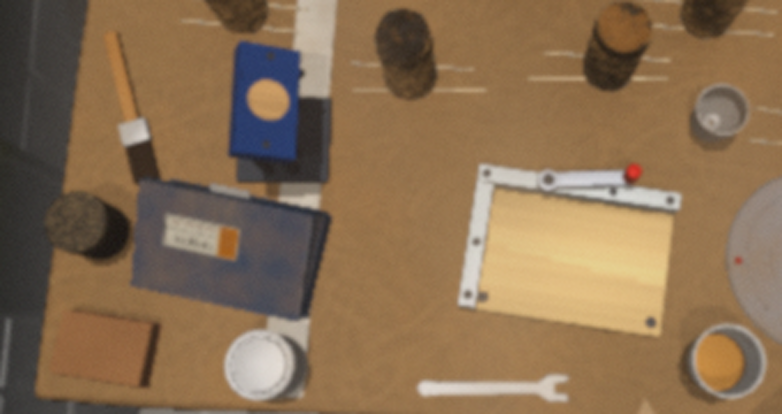

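View pics/c2.png

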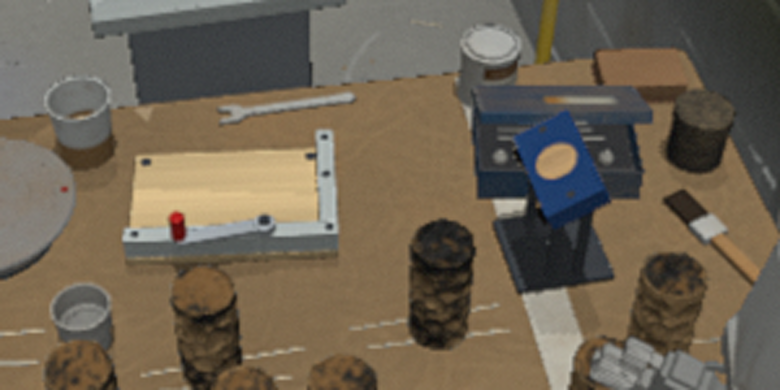

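The crops show the plinth with its disc up on the rest, with its lower long side towards the robot's right (-y). The arm lies out along the long fence with the knob beyond it, and the toolbox lid is next to the rest. I'll do one refinement of the jig lines, the obstacle heights and the reachability.

```bash
python3 - <<'E'
from h import *
from rig import *
np.set_printoptions(precision=4,suppress=True)
for n in("top","scene"):
    z=load(n);C=cloud(z);hsv=cv2.cvtColor(z['p'],cv2.COLOR_RGB2HSV);H,S,V=[hsv[...,i].astype(int) for i in range(3)]
    box=(C[...,0]>.38)&(C[...,0]<.62)&(C[...,1]>-.18)&(C[...,1]<.1)
    bed=big(box&(S>70)&(V>165)&(H>10)&(H<30))
    bed=cv2.morphologyEx(bed.astype(np.uint8),cv2.MORPH_CLOSE,np.ones((9,9)))>0
    cs=max(cv2.findContours(bed.astype(np.uint8),0,1)[0],key=len)[:,0].astype(float)
    ctr=cs.mean(0); cs=cs+0.5*(cs-ctr)/np.linalg.norm(cs-ctr,axis=1)[:,None]
    B=plane(z,cs[:,0],cs[:,1],.012)[:,:2]; yaw=np.radians(-8.1); R=np.array([[np.cos(yaw),-np.sin(yaw)],[np.sin(yaw),np.cos(yaw)]])
    J=B@R  # coords in jig-like axes
    lo,hi=np.percentile(J,1,axis=0),np.percentile(J,99,axis=0);print(n,"bed ext",lo,hi)
    for ax,side in((0,1),(0,-1),(1,1),(1,-1)):
        e=hi[ax] if side>0 else lo[ax]; o=1-ax
        k=(abs(J[:,ax]-e)<.008)&(J[:,o]>lo[o]+.02)&(J[:,o]<hi[o]-.02)
        vx,vy,x0,y0=cv2.fitLine(J[k].astype(np.float32),cv2.DIST_HUBER,0,.001,.001).ravel()
        sl=(vx/vy if ax==0 else vy/vx); print("axis",ax,side,"pos",np.median(J[k][:,ax]),"slope deg",np.degrees(sl),k.sum())
    # plinth, disc
    P=(H>100)&(H<128)&(S>110)&(C[...,2]>.085)&(C[...,2]<.19)&(C[...,0]>.54)&(C[...,0]<.75)&(abs(C[...,1]-.27)<.1)
    Q=C[P];print("plinth ext",P.sum(),Q.min(0),Q.max(0))
    D=big((H>8)&(H<26)&(S<170)&(V>110)&(C[...,2]>.115)&(C[...,2]<.16)&(C[...,0]>.58)&(C[...,0]<.68)&(abs(C[...,1]-.265)<.04));ys,xs=np.where(D)
    print("disc",xs.mean(),ys.mean(),D.sum(),plane(z,xs.mean(),ys.mean(),.136)[0],np.median(C[D],0));np.save(f"disc_{n}.npy",np.array([xs.mean(),ys.mean()]))
    T=C[(C[...,0]>.38)&(C[...,0]<.56)&(C[...,1]>.17)&(C[...,1]<.45)&(C[...,2]>.03)&(C[...,2]<.4)];print("toolbox",T.min(0),np.percentile(T,99,axis=0))
# triangulate disc, and knob
def tri(a,b):
    A=[];bb=[]
    for n,p in(("top",a),("scene",b)):
        z=load(n);r,o=pts(z,np.float64(p[0]),np.float64(p[1]));r/=np.linalg.norm(r);M=np.eye(3)-np.outer(r,r);A.append(M);bb.append(M@o)
    s=np.linalg.lstsq(np.vstack(A),np.hstack(bb),rcond=None);return s[0],s[1]
print("disc tri",tri(np.load("disc_top.npy"),np.load("disc_scene.npy")))
# IK
n=np.array([.003,-.4695,.8829]);n/=np.linalg.norm(n);e1=np.cross([0,0,1],n);e1/=np.linalg.norm(e1);e2=np.cross(n,e1)
yaw=np.radians(-8.1);jx=np.array([np.cos(yaw),np.sin(yaw),0]);jy=np.array([-jx[1],jx[0],0])
for s in(1,-1):
    y=s*e2;Rg=np.c_[np.cross(y,-n),y,-n];c=np.array([.631,.2645,.136])
    for h in(.003,.1):print("grasp",s,h,inverse_kinematics(c+n*h,Rg))
    y=s*jx;Rp=np.c_[np.cross(y,[0,0,-1]),y,[0,0,-1]]
    print("place",s,inverse_kinematics([.49,.003,.045],Rp)); print("place180",s,inverse_kinematics([.49,.003,.045],Rp@np.diag([-1,-1,1])))
E
```

```text
top bed ext [ 0.4185 -0.0686] [0.5523 0.1295]
axis 0 1 pos 0.5495769082910731 slope deg 1.2404033 63
axis 0 -1 pos 0.41976598505923346 slope deg 0.4362091 65
axis 1 1 pos 0.1287138016110319 slope deg -0.38798866 37
axis 1 -1 pos -0.06742027168231822 slope deg -0.2038885 37
plinth ext 909 [0.5692 0.2415 0.1122] [0.6766 0.2955 0.1531]
disc 226.22314049586777 153.02892561983472 242 [0.6246 0.2663 0.136 ] [0.625  0.2665 0.1354]
toolbox [0.381  0.2243 0.03  ] [0.548  0.4465 0.1093]
scene bed ext [ 0.4237 -0.0674] [0.5308 0.1282]
axis 0 1 pos 0.5285176297611203 slope deg -0.88487095 57
axis 0 -1 pos 0.42586737986160267 slope deg 1.2744681 55
axis 1 1 pos 0.12723881001643353 slope deg 0.93554366 17
axis 1 -1 pos -0.06587547416653969 slope deg -0.82904696 17
plinth ext 755 [0.5613 0.238  0.1033] [0.6871 0.3649 0.1515]
disc 413.5398773006135 211.53374233128835 163 [0.6277 0.2656 0.136 ] [0.6259 0.2657 0.1353]
toolbox [0.3805 0.2222 0.0301] [0.5564 0.4488 0.1093]
disc tri (array([0.6253, 0.2668, 0.1334]), array([0.]))
grasp 1 0.003 [ 0.3216  0.7589 -0.8931  1.7043  0.1661  0.7203  1.1036]
grasp 1 0.1 [ 0.4455  0.6668 -0.9748  1.6562  0.1055  0.8846  1.1558]
place 1 [ 0.321   0.5337 -0.5177  2.1164  0.4613  0.6012 -0.6652]
place180 1 [ 0.7672  0.8451 -1.1848  2.0948  1.0116  0.9571  2.0023]
grasp -1 0.003 [ 0.1272  0.647  -0.5716  1.7157 -0.2012  0.711  -1.7417]
grasp -1 0.1 [ 0.2025  0.5325 -0.5701  1.6701 -0.2478  0.8864 -1.7017]
place -1 [ 0.7672  0.8451 -1.1848  2.0948  1.0116  0.9571  2.0023]
place180 -1 [ 0.321   0.5337 -0.5177  2.1164  0.4613  0.6012 -0.6652]
```

```bash
cat >>h.py <<'E'
n=np.array([.003,-.4695,.8829]);n/=np.linalg.norm(n);e1=np.cross([0,0,1],n);e1/=np.linalg.norm(e1);e2=np.cross(n,e1)
Rg=np.c_[np.cross(e2,-n),e2,-n]; c0=np.array([.626,.266,.1355])
yaw=np.radians(-8.1);jx=np.array([np.cos(yaw),np.sin(yaw),0]);jy=np.array([-jx[1],jx[0],0]);jo=np.array([.5635,.0491,0])
Rp=np.c_[np.cross(jx,[0,0,-1]),jx,[0,0,-1]]
def J(x,y,z): return jo+jx*x/1e3+jy*y/1e3+np.array([0,0,z/1e3])
def Jinv(p): d=np.asarray(p)-jo; return np.array([d@jx,d@jy,d[2]])*1e3
E
python3 - <<'E'
from h import *
from rig import *
np.set_printoptions(precision=4,suppress=True)
movep(c0+n*.10,Rg); print(sense()['time_s'])
print(move_l(c0+n*.003,feed=.08,until_force=12)); s=sense();print(s['time_s'],(s['position']-c0)@n,s['wrist_force'])
command_gripper(.05,40); s=sense();print(s['time_s'],s['finger_gap'],s['gripper_force'],s['wrist_force'])
p,d=camera("scene");cv2.imwrite("pics/g1.png",cv2.resize(p[130:290,300:520,::-1],None,fx=3,fy=3))
E
```

```text
3.4583
False
4.825 0.003555500806882501 [ 0.6085 -0.4157  0.4822]
5.1833 0.058700683867635835 44.53217267990112 [-0.784  -1.7993  4.6858]
```

View pics/g1.png

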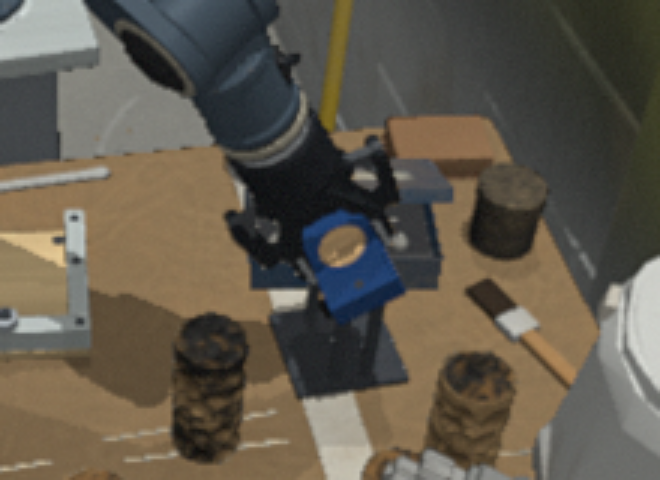

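The picture shows the plinth between the fingers near (350,260), with its gap reading 58.7 mm and 44 N on the pads. I'll lift it square off the plate and take it to the jig.

```bash
python3 - <<'E'
from h import *
from rig import *
np.set_printoptions(precision=4,suppress=True)
p0=sense()['position']
move_l(p0+n*.05,feed=.08); s=sense();print(s['time_s'],s['finger_gap'],s['gripper_force'],s['wrist_force'])
move_l(s['position']+[0,-.03,.06],feed=.15)
movep(J(-60,-63,120),Rp); s=sense();print(s['time_s'],s['finger_gap'],Jinv(s['position']),s['wrist_force'])
for cam in("scene","top"):
    p,d=camera(cam); np.savez(f"{cam}1.npz",p=p,d=d,**camera_params(cam))
print(s['time_s'])
a=np.load("scene1.npz")['p'][120:300,200:440];b=np.load("top1.npz")['p'][130:270,260:460]
cv2.imwrite("pics/h1.png",np.hstack([cv2.resize(a,(400,300)),cv2.resize(b,(400,300))])[:,:,::-1])
E
```

```text
6.0167 0.059106997068320566 43.83346080780029 [-0.6578  0.3881 -2.2967]
7.9833 0.058857233761103925 [-59.7477 -61.9394 119.8621] [ 0.3688 -0.002  -2.7065]
7.9833
```

View pics/h1.png

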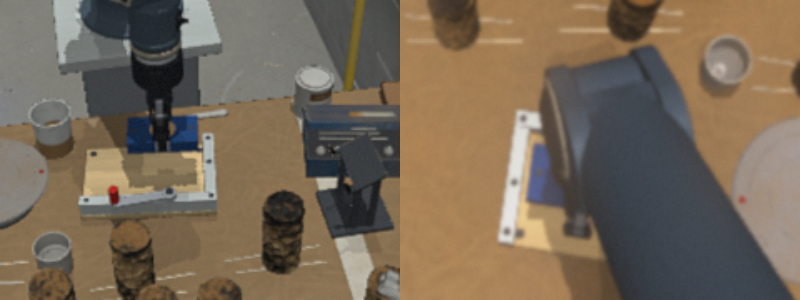

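The plinth is held level over the bed (left half at (163,133)), with clearance to the fences. Next I'll lower it, push it to the short fence while it is still gripped, and release.

```bash
python3 - <<'E'
from h import *
from rig import *
np.set_printoptions(precision=3,suppress=True)
def st(m):
    s=sense();print(m,round(s['time_s'],2),Jinv(s['position']),s['wrist_force'],round(s['finger_gap'],4))
move_l(J(-60,-63,55),feed=.12)
print(move_l(J(-60,-63,36),feed=.025,until_force=5));st("down")
z=Jinv(sense()['position'])[2]
print(move_l(J(-60,-45,z+.5),feed=.03,until_force=7));st("y")
command_gripper(.078);st("open")
x,y,z=Jinv(sense()['position'])
move_l(J(x,y,z+60),feed=.15);st("up")
command_gripper(0.0)
movep(J(-115,-55,90),Rp);st("pre")
for cam in("scene","top"):
    p,d=camera(cam); np.savez(f"{cam}2.npz",p=p,d=d,**camera_params(cam))
a=np.load("scene2.npz")['p'][160:280,220:380];b=np.load("top2.npz")['p'][150:270,280:440]
cv2.imwrite("pics/h2.png",np.hstack([cv2.resize(a,(400,300)),cv2.resize(b,(400,300))])[:,:,::-1])
E
```

```text
True
down 9.4 [-60.09  -63.085  39.023] [-0.992 -0.069  4.787] 0.059
True
y 9.82 [-59.921 -54.474  39.093] [ 0.214 -0.555  2.347] 0.0593
open 10.15 [-60.604 -55.413  38.748] [0.919 0.422 0.064] 0.0781
up 10.7 [-60.908 -55.615  98.53 ] [-1.181  0.508  0.475] 0.078
pre 11.75 [-116.404  -55.153   89.861] [ 0.086  0.318 -0.16 ] -0.0002
```

View pics/h2.png

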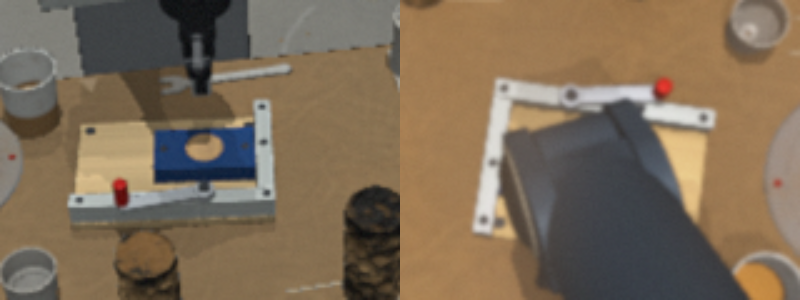

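The plinth lies flat on the bed, disc up, at about (205,150) with its end at the short fence and a gap to the long fence. Next I'll push it with the closed fingers.

```bash
python3 - <<'E'
from h import *
from rig import *
np.set_printoptions(precision=3,suppress=True)
def st(m):
    s=sense();print(m,round(s['time_s'],2),Jinv(s['position']),s['wrist_force'])
def pushx(N):
    move_l(J(-116,-57,42),feed=.12)
    print(move_l(J(-50,-57,42),feed=.03,until_force=N));st("x")
    x=Jinv(sense()['position'])[0]; move_l(J(x-12,-57,42),feed=.1)
def pushy(N,x=-32):
    move_l(J(x,-137,90),feed=.2); move_l(J(x,-137,42),feed=.15)
    print(move_l(J(x,-100,42),feed=.03,until_force=N));st("y")
    y=Jinv(sense()['position'])[1]; move_l(J(x,y-10,42),feed=.1); move_l(J(x,y-10,90),feed=.15)
pushx(10); x,y,z=Jinv(sense()['position']);move_l(J(x,y,90),feed=.15)
pushy(10)
move_l(J(-95,-57,90),feed=.2); move_l(J(-95,-57,42),feed=.15)
print(move_l(J(-50,-57,42),feed=.03,until_force=12));st("x2")
x,y,z=Jinv(sense()['position']);move_l(J(x-12,y,42),feed=.1);move_l(J(-95,-57,130),feed=.15)
move_l(J(-120,-190,190),feed=.3)
for cam in("scene","top"):
    p,d=camera(cam); np.savez(f"{cam}3.npz",p=p,d=d,**camera_params(cam))
a=np.load("scene3.npz")['p'][190:260,235:345];b=np.load("top3.npz")['p'][160:260,290:430]
cv2.imwrite("pics/h3.png",np.hstack([cv2.resize(a,(400,300),interpolation=2),cv2.resize(b,(400,300),interpolation=2)])[:,:,::-1]);st("end")
z=load("top",3);C=cloud(z);hsv=cv2.cvtColor(z['p'],cv2.COLOR_RGB2HSV)
r=big(((hsv[...,0]<6)|(hsv[...,0]>174))&(hsv[...,1]>150)&(C[...,2]>.045)&(C[...,2]<.1));ys,xs=np.where(r);print("knob J",Jinv(plane(z,xs.mean(),ys.mean(),.079)[0]))
z=load("scene",3);C=cloud(z);hsv=cv2.cvtColor(z['p'],cv2.COLOR_RGB2HSV)
r=big(((hsv[...,0]<6)|(hsv[...,0]>174))&(hsv[...,1]>150)&(C[...,2]>.045)&(C[...,2]<.1));ys,xs=np.where(r);print("knob J",Jinv(plane(z,xs.mean(),ys.mean(),.066)[0]))
E
```

```text
True
x 13.85 [-71.31  -57.201  41.275] [-0.192 -0.173  0.645]
True
y 16.38 [ -32.227 -120.533   41.858] [ 0.442  0.061 -0.214]
True
x2 19.12 [-71.177 -57.184  41.174] [-0.106 -0.115  0.188]
end 20.87 [-120.313 -188.688  189.03 ] [ 0.897  0.56  -0.388]
knob J [  22.495 -136.967   79.   ]
knob J [  28.088 -138.601   66.   ]
```

View pics/h3.png

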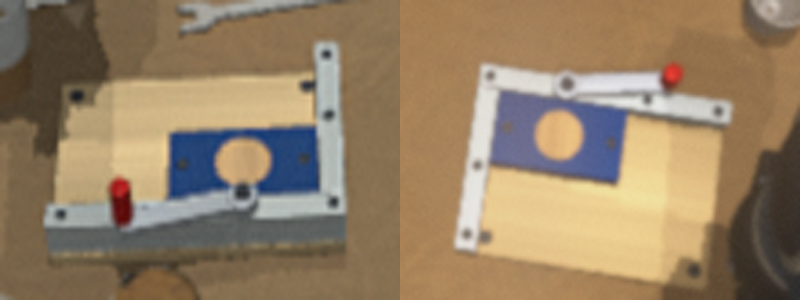

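The views show the plinth flush with both fences (left half about (245,160), right half (560,135)) and the arm still open, with the knob near θ≈0.1. The fingers are clear. Next I'll loosely cage the knob and swing it.

```bash
cat >>h.py <<'E'
def K(th,s=1,z=81):
    a=.279-th; d=np.array([np.sin(a),-np.cos(a)]); t=np.array([-np.cos(a),-np.sin(a)])
    p=J(9+85*d[0],-55+85*d[1],z); y=s*(jx*t[0]+jy*t[1]); return p,np.c_[np.cross(y,[0,0,-1]),y,[0,0,-1]]
E
python3 - <<'E'
from h import *
from rig import *
np.set_printoptions(precision=3,suppress=True)
def st(m):
    s=sense();print(m,round(s['time_s'],2),Jinv(s['position']),s['wrist_force'],round(s['finger_gap'],4))
ok={s:[inverse_kinematics(*K(t,s)) for t in(.1,.7,1.3,1.85,2.0)] for s in(1,-1)}
s=1
for k in ok: print(k,[None if q is None else q[[4,5,6]] for q in ok[k]])
command_gripper(.036)
movep(*K(.09,s,150));st("above")
print(move_l(K(.09,s)[0],feed=.06,until_force=6));st("at knob")
command_gripper(.024,20);st("closed")
E
```

```text
1 [array([-0.914,  0.969, -2.187]), array([0.507, 0.748, 2.186]), array([0.405, 0.673, 1.594]), array([0.347, 0.649, 1.   ]), array([0.327, 0.647, 0.844])]
-1 [array([ 0.204,  0.72 , -0.059]), array([ 0.148,  0.657, -0.631]), array([ 0.075,  0.61 , -1.238]), array([ 0.024,  0.599, -1.834]), array([ 0.007,  0.601, -1.994])]
above 23.28 [  24.648 -138.782  149.841] [ 0.456 -0.133  0.38 ] 0.0361
False
at knob 24.58 [  25.264 -138.579   81.395] [-0.23   0.294  0.442] 0.0359
closed 24.86 [  25.076 -138.446   81.187] [-0.631  0.081 -0.316] 0.0239
```

The half-turned wrist (s=-1) sweeps cleanly, so I'll re-approach with that.

```bash
python3 - <<'E'
from h import *
from rig import *
np.set_printoptions(precision=3,suppress=True)
def st(m):
    s=sense();print(m,round(s['time_s'],2),Jinv(s['position']),s['wrist_force'],round(s['finger_gap'],4))
command_gripper(.036); move_l(K(.09,1,150)[0],feed=.15)
movep(*K(.09,-1,150));st("above")
print(sense()['joint_pos'])
print(move_l(K(.09,-1)[0],feed=.06,until_force=6));st("at knob")
command_gripper(.024,20);st("closed")
for th in np.arange(.2,.61,.1):
    hit=move_l(*K(th,-1),feed=.06,until_force=35);st(f"{th:.2f} {hit}")
    if hit: break
for cam in("scene",):
    p,d=camera(cam); cv2.imwrite("pics/k1.png",cv2.resize(p[170:270,215:365,::-1],(600,400),interpolation=2))
E
```

```text
above 27.98 [  24.784 -138.571  149.699] [0.041 0.411 0.301] 0.0362
[-0.146  0.433  0.302  1.895 -0.168  0.839  0.29 ]
False
at knob 29.27 [  25.34  -138.518   81.423] [ 0.406 -0.668 -0.528] 0.0359
closed 29.55 [  25.099 -138.483   81.233] [-0.37  -0.249 -0.142] 0.0239
0.20 False 29.86 [  15.713 -139.708   81.103] [-0.192  0.388  0.919] 0.024
0.30 False 30.15 [   7.388 -139.896   81.046] [-0.355  0.198  0.122] 0.0243
0.40 False 30.44 [  -1.062 -139.289   81.003] [ 0.343 -0.473 -0.244] 0.024
0.50 False 30.73 [  -9.42  -137.866   81.011] [-0.519  0.349  0.806] 0.0239
0.60 False 31.02 [ -17.61  -135.61    80.997] [ 0.046 -0.69   0.679] 0.024
```

View pics/k1.png

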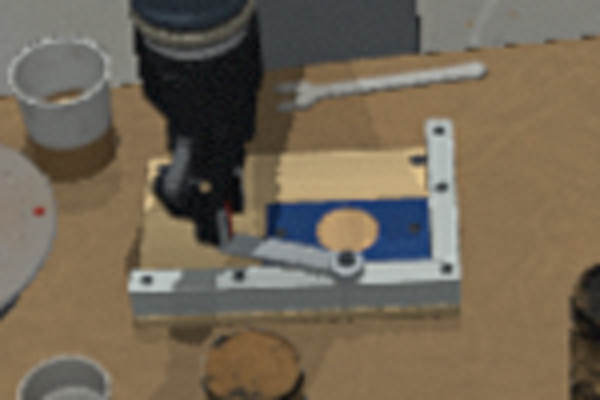

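The knob is caged at about (228,215) and the arm is swinging with it, past the fence. I'll continue to the stop.

```bash
python3 - <<'E'
from h import *
from rig import *
np.set_printoptions(precision=3,suppress=True)
def st(m):
    s=sense();print(m,round(s['time_s'],2),Jinv(s['position']),s['wrist_force'],round(s['finger_gap'],4))
hit=False
for th in np.r_[np.arange(.7,1.71,.1),1.75,1.80]:
    hit=move_l(*K(th,-1),feed=.06,until_force=30)
    if hit: break
st(f"{th:.2f} {hit}")
if not hit:
    print(move_l(K(2.02,-1)[0],feed=.03,until_force=14));st("stop")
x,y,z=Jinv(sense()['position']);print("arm angle of TCP",1.85-np.arctan2(-(y+55),-(x-9)))
command_gripper(.04)
st("open")
x,y,z=Jinv(sense()['position']);move_l(J(x,y,140),feed=.12);move_l(J(-110,-190,190),feed=.3);st("away")
for cam in("scene","top"):
    p,d=camera(cam); np.savez(f"{cam}4.npz",p=p,d=d,**camera_params(cam))
for cam,h in(("top",.079),("scene",.066)):
    z=load(cam,4);C=cloud(z);hsv=cv2.cvtColor(z['p'],cv2.COLOR_RGB2HSV)
    r=big(((hsv[...,0]<6)|(hsv[...,0]>174))&(hsv[...,1]>150)&(C[...,2]>.045)&(C[...,2]<.1));ys,xs=np.where(r);k=Jinv(plane(z,xs.mean(),ys.mean(),h)[0]);print("knob J",k,1.85+np.arctan2(k[1]+55,9-k[0]))
a=np.load("scene4.npz")['p'][150:290,210:420];b=np.load("top4.npz")['p'][140:290,200:450]
cv2.imwrite("pics/h4.png",np.hstack([cv2.resize(a,(400,300),interpolation=2),cv2.resize(b,(400,300),interpolation=2)])[:,:,::-1])
E
```

```text
1.80 False 34.78 [-75.861 -59.368  80.997] [-0.913  0.325  0.431] 0.0238
True
stop 35.25 [-75.754 -50.119  80.683] [-0.448 -1.306  0.935] 0.024
arm angle of TCP 1.9075277694789217
open 35.55 [-76.385 -49.892  80.389] [0.414 0.201 0.22 ] 0.04
away 36.86 [-110.435 -189.92   189.603] [-0.628  1.41  -1.618] 0.0397
knob J [-76.635 -53.157  79.   ] 1.8715163875952092
knob J [-70.437 -54.142  66.   ] 1.8608029175218697
```

View pics/h4.png

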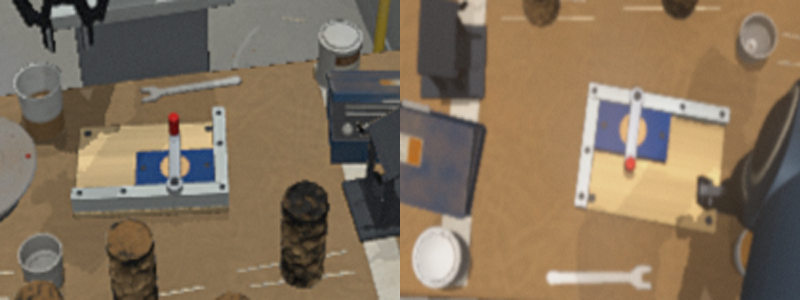

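The arm lies square across the plinth at its stop, with the knob at (173,122) in the left half. The plinth is still flush, the tin and cups are standing, and the robot is clear.

```bash
python3 -c "
from rig import *
print(finish_job())"
```

```text
the job is handed in; nothing more can be done
None
```

The job is handed in at about 37 s: in the last pictures the plinth lies flat and flush in the fence corner, disc up. The hold-down arm was swung across it to its stop after release, the tin and both cups are still standing, and the robot is clear.

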